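# Pull the keys like the sample and check one in the bench caliper

### The arm

A 6-joint arm with a two-finger parallel gripper is mounted at the origin on the work surface. World frame = base frame: x ahead of the robot, y to its left, z up, the work surface at z = 0. Lengths are in m, angles in rad, forces in N, time in s.
With the tool pointing down it reaches from about 0.25 to 0.775 m from the base axis. Payload 4 kg.
Tool frame: the origin (TCP) lies at the centre of the arm's flange, where the gripper is bolted on; the fingertips stand 199 mm ahead of it and the grasp point (between the pads) lies 180 mm ahead of it (robot.tcp_to_tips is the distance from the TCP to the fingertips, in m); z points along the fingers, y is the line along which they close (so a half turn about z gives the same grasp; the last joint's range is limited). The gripper opens to 94 mm and grips with 3 to 60 N. Pads are 16 mm wide; open, the fingers measure 119 mm over their backs; the gripper's body (75 mm by 177 mm) begins 78 mm behind the grasp point.
Start: joints at [0.998, 0.087, 1.371, -0, 1.684, -0.103], TCP at [0.249, 0.49, 0.405] pointing down, gripper open.
Joint ranges: [-3.1, 3.1], [-0.76, 2.03], [0.27, 2.55], [-1.08, 4.22], [0.17, 2.65], [-2.57, 2.57]. Speed limits (rad/s): [2.79, 2.79, 3.14, 3.14, 3.14, 3.14].

### API

Orientations are given as [roll, pitch, yaw] about the fixed x, y, z axes, in that order (R = Rz(yaw) Ry(pitch) Rx(roll)).
In Python, from bench import telemetry, snapshot, ticket, robot gives the robot as it stands.
- The arm moves only by the tool apply_moves, never from a script. Its argument "moves" is a list that holds one entry, the list of rows, each a list of 5 numbers: the shift along the tool's x, y, z in units of 50 mm (1.0 is 50 mm), then the turn about the tool's z in units of 10 degrees (1.0 is 10 degrees), then the closure, from 0 (fully open) to 1 (shut). A call has 1 to 10 rows; each row is the pose to reach, as a shift and turn from the pose commanded when the call began, along the tool's axes at that moment; what a row does not reach only later rows make up. A row lasts 1/8 s, in which the tool goes at most 62.5 mm and 10.7 degrees, less where a joint would pass 70% of its speed; a pose out of reach is approached as far as the arm can. A call with a gripper value outside its range is refused whole. The fingers move at their own pace and stop on an object; the grip force is fixed at half the most. Time passes only in rows, so rows that repeat a pose let the fingers close. It gives the time, the measured TCP pose, the force, the opening and the grip force at its end, in the units of the state.
- telemetry.get_obs(): the state, without advancing time (a new reading comes with each control period).
- snapshot(name): name is "side" or "top" or "wrist"; returns a dict with "image" (420x560x3 uint8, red, green, blue), "fovy" (degrees; the focal length in pixels is half the picture's height over the tangent of half this angle, whatever the lens; pixels are square), "cx", "cy" (the principal point, pixels), "R" (3x3) and "t" (3): a world point X has camera coordinates R X + t. Camera axes: x right, y down, z forward; pixel columns grow to the right and rows downward; lengths in m; the calibration is good to about 2 mm. A picture is of the moment at which its call begins. There is no depth.
- ticket.close_job(): hands the job in; it is judged then, once.
The state is a dict: "time": time; "joint_positions": joint angles; "qvel": joint speeds; "joint_torque": joint torques, N m; "tool_pos": TCP position; "ee_rot": TCP orientation; "wrist_force": force on the tool from outside, world axes, zero at the start; "wrist_torque": the same for the moment, N m; "width": finger opening in m; "finger_force": force on a finger pad.
Only numpy, scipy, OpenCV 4.12 (cv2) and the standard library are available. Lean on these libraries where they do the work, as an engineer would, in place of code of your own. Each camera call takes 0.05 s, during which the arm holds its last target. There are 200 camera calls.

### The job

First slide the bench caliper's empty jaws fully shut to check its zero. Then, of the keys in the two mixed bins that have the same shape as the sample on the black mat, check one: lay it flat with the tail of its shank between the caliper's blades, let go of it, slide the jaw shut until it presses on both sides of the shank, keep it pressed for a moment, and open it again. In the end every key of the sample's shape, the checked one too, lies flat in the dark steel tray, all other keys are still in the bins, and the empty caliper is slid fully shut; leave the samples and the things around alone.

Things in the scene. Friction and masses are not known exactly. Their poses are not given: they have to be found in the camera images.
- mat: black rubber mat 110 x 110 mm, 4 mm thick, fixed, on the far side of the bench; the sample lies on it. Origin: centre of its underside
- bin_a: grey plastic bin, 270 (its x) x 206 (its y) mm, walls 22 mm high and 4 mm thick, floor 4 mm thick, fixed; holds mixed keys lying flat, apart from one another. Origin: centre of its underside, z up
- bin_b: second grey bin, the same as bin_a; which bin, tray or caliper stands where in the row changes from start to start
- tray: dark steel inspection tray, 240 (its x) x 206 (its y) mm, rim 16 mm high, walls and floor 4 mm thick, fixed, empty at the start. Origin: centre of its underside, z up
- caliper: bench caliper, fixed. Origin: underside; x away from the robot, y along the jaw's travel. Flat base plate x -70 to +60, y -100 to +100 mm, top 12 mm above the bench: the key lies on it, shank along x, head towards the robot, the last 15 mm of its tail between the blades. Fixed blade: x +14 to +44, z 13.5 to 39.5, measuring face at y -30 mm. Beam and carriage x +34 to +60, 54 mm high
- jaw: sliding jaw of the caliper: a black carriage on the beam with a read-out, a thumb tab and a blade like the fixed one and facing it (measuring face at y -30 mm of its own frame). Its frame is the caliper's, shifted along the caliper's +y by the opening (the reading): 0 = blades shut on each other, 55 mm = fully open. Slides with about 3 N of friction, stays where it is left, no spring
- jaw_tab (a point): centre of the top of the jaw's upright thumb tab: 12 mm thick along the caliper's y, 22 mm along x, standing 30 mm above the black carriage (carriage top 53 mm, tab top 83 mm above the bench); pinch or push it to slide the jaw. It lies 47 mm in x from the caliper's origin and 16 mm in y beyond the sliding blade's face
- sample_tee: master; on the mat it is the sample, else in the wooden case: bare steel key lying flat, 12 mm thick. Origin: underside, in the middle of the shank's grip stretch; z up. Straight shank 16 mm wide along its x axis, from the plain tail end at x -33 mm to the head on the +x side. Head T: a cross bar 40 wide and 14 long, centred (x +17 to +31, y -20 to +20) (mm)
- sample_hook: master; on the mat it is the sample, else in the wooden case: bare steel key lying flat, 12 mm thick. Origin: underside, in the middle of the shank's grip stretch; z up. Straight shank 16 mm wide along its x axis, from the plain tail end at x -33 mm to the head on the +x side. Head L: a bar 32 wide and 14 long that sticks out to one side only (x +17 to +31, y -8 to +24) (mm)
- sample_eye: master; on the mat it is the sample, else in the wooden case: bare steel key lying flat, 12 mm thick. Origin: underside, in the middle of the shank's grip stretch; z up. Straight shank 16 mm wide along its x axis, from the plain tail end at x -33 mm to the head on the +x side. Head round: a disc 26 in diameter with a small dark bore, its centre at x +26 (mm)
- tee_1: key in one of the bins, or absent: bare steel key lying flat, 12 mm thick. Origin: underside, in the middle of the shank's grip stretch; z up. Straight shank 16 mm wide along its x axis, from the plain tail end at x -33 mm to the head on the +x side. Head T: a cross bar 40 wide and 14 long, centred (x +17 to +31, y -20 to +20) (mm)
- tee_2: key in one of the bins, or absent: bare steel key lying flat, 12 mm thick. Origin: underside, in the middle of the shank's grip stretch; z up. Straight shank 16 mm wide along its x axis, from the plain tail end at x -33 mm to the head on the +x side. Head T: a cross bar 40 wide and 14 long, centred (x +17 to +31, y -20 to +20) (mm)
- tee_3: key in one of the bins, or absent: bare steel key lying flat, 12 mm thick. Origin: underside, in the middle of the shank's grip stretch; z up. Straight shank 16 mm wide along its x axis, from the plain tail end at x -33 mm to the head on the +x side. Head T: a cross bar 40 wide and 14 long, centred (x +17 to +31, y -20 to +20) (mm)
- tee_4: key in one of the bins, or absent: bare steel key lying flat, 12 mm thick. Origin: underside, in the middle of the shank's grip stretch; z up. Straight shank 16 mm wide along its x axis, from the plain tail end at x -33 mm to the head on the +x side. Head T: a cross bar 40 wide and 14 long, centred (x +17 to +31, y -20 to +20) (mm)
- hook_1: key in one of the bins, or absent: bare steel key lying flat, 12 mm thick. Origin: underside, in the middle of the shank's grip stretch; z up. Straight shank 16 mm wide along its x axis, from the plain tail end at x -33 mm to the head on the +x side. Head L: a bar 32 wide and 14 long that sticks out to one side only (x +17 to +31, y -8 to +24) (mm)
- hook_2: key in one of the bins, or absent: bare steel key lying flat, 12 mm thick. Origin: underside, in the middle of the shank's grip stretch; z up. Straight shank 16 mm wide along its x axis, from the plain tail end at x -33 mm to the head on the +x side. Head L: a bar 32 wide and 14 long that sticks out to one side only (x +17 to +31, y -8 to +24) (mm)
- hook_3: key in one of the bins, or absent: bare steel key lying flat, 12 mm thick. Origin: underside, in the middle of the shank's grip stretch; z up. Straight shank 16 mm wide along its x axis, from the plain tail end at x -33 mm to the head on the +x side. Head L: a bar 32 wide and 14 long that sticks out to one side only (x +17 to +31, y -8 to +24) (mm)
- hook_4: key in one of the bins, or absent: bare steel key lying flat, 12 mm thick. Origin: underside, in the middle of the shank's grip stretch; z up. Straight shank 16 mm wide along its x axis, from the plain tail end at x -33 mm to the head on the +x side. Head L: a bar 32 wide and 14 long that sticks out to one side only (x +17 to +31, y -8 to +24) (mm)
- eye_1: key in one of the bins, or absent: bare steel key lying flat, 12 mm thick. Origin: underside, in the middle of the shank's grip stretch; z up. Straight shank 16 mm wide along its x axis, from the plain tail end at x -33 mm to the head on the +x side. Head round: a disc 26 in diameter with a small dark bore, its centre at x +26 (mm)
- eye_2: key in one of the bins, or absent: bare steel key lying flat, 12 mm thick. Origin: underside, in the middle of the shank's grip stretch; z up. Straight shank 16 mm wide along its x axis, from the plain tail end at x -33 mm to the head on the +x side. Head round: a disc 26 in diameter with a small dark bore, its centre at x +26 (mm)
- eye_3: key in one of the bins, or absent: bare steel key lying flat, 12 mm thick. Origin: underside, in the middle of the shank's grip stretch; z up. Straight shank 16 mm wide along its x axis, from the plain tail end at x -33 mm to the head on the +x side. Head round: a disc 26 in diameter with a small dark bore, its centre at x +26 (mm)
- mouse: white computer mouse, 105 x 58 x 34 mm, bystander. Origin: centre of its underside
- cleaner: clear bottle of lens cleaner, 48 mm in diameter, 130 mm tall, bystander. Origin: centre of its underside
There are look-alikes about, which are no part of the job. What is shaped like the tee_1 but green or red is not meant.

How it is judged:
On the way, in this order (a step that is already met when the one before it is completed fails the run):
1. the empty caliper is fully shut (reading under 2 mm) (y of jaw in the frame of caliper below 0.002 m), for 0.2 s.
2. a key of the sample's shape, let go of, is pressed between the blades across its shank (over 2 N on the sliding jaw, reading 14 to 18.5 mm) (y of jaw in the frame of caliper between 0.014 and 0.0185 m and ((horizontal distance between sample_tee and mat below 0.06 m and ((contact force between tee_1 and jaw above 2 N and contact force between the fingers and tee_1 below 0.1 N) or (contact force between tee_2 and jaw above 2 N and contact force between the fingers and tee_2 below 0.1 N) or (contact force between tee_3 and jaw above 2 N and contact force between the fingers and tee_3 below 0.1 N) or (contact force between tee_4 and jaw above 2 N and contact force between the fingers and tee_4 below 0.1 N))) or (horizontal distance between sample_hook and mat below 0.06 m and ((contact force between hook_1 and jaw above 2 N and contact force between the fingers and hook_1 below 0.1 N) or (contact force between hook_2 and jaw above 2 N and contact force between the fingers and hook_2 below 0.1 N) or (contact force between hook_3 and jaw above 2 N and contact force between the fingers and hook_3 below 0.1 N) or (contact force between hook_4 and jaw above 2 N and contact force between the fingers and hook_4 below 0.1 N))) or (horizontal distance between sample_eye and mat below 0.06 m and ((contact force between eye_1 and jaw above 2 N and contact force between the fingers and eye_1 below 0.1 N) or (contact force between eye_2 and jaw above 2 N and contact force between the fingers and eye_2 below 0.1 N) or (contact force between eye_3 and jaw above 2 N and contact force between the fingers and eye_3 below 0.1 N))))), for 0.2 s.
3. the jaw is opened again (reading over 20 mm) (y of jaw in the frame of caliper above 0.02 m), for 0.1 s.
At the end, for the whole second after the job is handed in: every key of the sample's shape lies flat (within 14 degrees) and at rest on the tray's floor, inside its rim; every other key is inside one of the bins; the caliper reads under 3 mm ((not (horizontal distance between sample_tee and mat below 0.06 m) or (((x of tee_1 in the frame of tray between -0.12 and 0.12 m and y of tee_1 in the frame of tray between -0.103 and 0.103 m and z of tee_1 in the frame of tray below 0.015 m) and angle between tee_1's own z axis and vertical below 0.25 rad and linear speed of tee_1 below 0.02 m/s) and ((x of tee_2 in the frame of tray between -0.12 and 0.12 m and y of tee_2 in the frame of tray between -0.103 and 0.103 m and z of tee_2 in the frame of tray below 0.015 m) and angle between tee_2's own z axis and vertical below 0.25 rad and linear speed of tee_2 below 0.02 m/s) and ((x of tee_3 in the frame of tray between -0.12 and 0.12 m and y of tee_3 in the frame of tray between -0.103 and 0.103 m and z of tee_3 in the frame of tray below 0.015 m) and angle between tee_3's own z axis and vertical below 0.25 rad and linear speed of tee_3 below 0.02 m/s) and ((x of tee_4 in the frame of tray between -0.12 and 0.12 m and y of tee_4 in the frame of tray between -0.103 and 0.103 m and z of tee_4 in the frame of tray below 0.015 m) and angle between tee_4's own z axis and vertical below 0.25 rad and linear speed of tee_4 below 0.02 m/s))) and (not (horizontal distance between sample_hook and mat below 0.06 m) or (((x of hook_1 in the frame of tray between -0.12 and 0.12 m and y of hook_1 in the frame of tray between -0.103 and 0.103 m and z of hook_1 in the frame of tray below 0.015 m) and angle between hook_1's own z axis and vertical below 0.25 rad and linear speed of hook_1 below 0.02 m/s) and ((x of hook_2 in the frame of tray between -0.12 and 0.12 m and y of hook_2 in the frame of tray between -0.103 and 0.103 m and z of hook_2 in the frame of tray below 0.015 m) and angle between hook_2's own z axis and vertical below 0.25 rad and linear speed of hook_2 below 0.02 m/s) and ((x of hook_3 in the frame of tray between -0.12 and 0.12 m and y of hook_3 in the frame of tray between -0.103 and 0.103 m and z of hook_3 in the frame of tray below 0.015 m) and angle between hook_3's own z axis and vertical below 0.25 rad and linear speed of hook_3 below 0.02 m/s) and ((x of hook_4 in the frame of tray between -0.12 and 0.12 m and y of hook_4 in the frame of tray between -0.103 and 0.103 m and z of hook_4 in the frame of tray below 0.015 m) and angle between hook_4's own z axis and vertical below 0.25 rad and linear speed of hook_4 below 0.02 m/s))) and (not (horizontal distance between sample_eye and mat below 0.06 m) or (((x of eye_1 in the frame of tray between -0.12 and 0.12 m and y of eye_1 in the frame of tray between -0.103 and 0.103 m and z of eye_1 in the frame of tray below 0.015 m) and angle between eye_1's own z axis and vertical below 0.25 rad and linear speed of eye_1 below 0.02 m/s) and ((x of eye_2 in the frame of tray between -0.12 and 0.12 m and y of eye_2 in the frame of tray between -0.103 and 0.103 m and z of eye_2 in the frame of tray below 0.015 m) and angle between eye_2's own z axis and vertical below 0.25 rad and linear speed of eye_2 below 0.02 m/s) and ((x of eye_3 in the frame of tray between -0.12 and 0.12 m and y of eye_3 in the frame of tray between -0.103 and 0.103 m and z of eye_3 in the frame of tray below 0.015 m) and angle between eye_3's own z axis and vertical below 0.25 rad and linear speed of eye_3 below 0.02 m/s))) and (horizontal distance between sample_tee and mat below 0.06 m or (((x of tee_1 in the frame of bin_a between -0.135 and 0.135 m and y of tee_1 in the frame of bin_a between -0.103 and 0.103 m and z of tee_1 in the frame of bin_a below 0.025 m) or (x of tee_1 in the frame of bin_b between -0.135 and 0.135 m and y of tee_1 in the frame of bin_b between -0.103 and 0.103 m and z of tee_1 in the frame of bin_b below 0.025 m)) and ((x of tee_2 in the frame of bin_a between -0.135 and 0.135 m and y of tee_2 in the frame of bin_a between -0.103 and 0.103 m and z of tee_2 in the frame of bin_a below 0.025 m) or (x of tee_2 in the frame of bin_b between -0.135 and 0.135 m and y of tee_2 in the frame of bin_b between -0.103 and 0.103 m and z of tee_2 in the frame of bin_b below 0.025 m)) and ((x of tee_3 in the frame of bin_a between -0.135 and 0.135 m and y of tee_3 in the frame of bin_a between -0.103 and 0.103 m and z of tee_3 in the frame of bin_a below 0.025 m) or (x of tee_3 in the frame of bin_b between -0.135 and 0.135 m and y of tee_3 in the frame of bin_b between -0.103 and 0.103 m and z of tee_3 in the frame of bin_b below 0.025 m)) and ((x of tee_4 in the frame of bin_a between -0.135 and 0.135 m and y of tee_4 in the frame of bin_a between -0.103 and 0.103 m and z of tee_4 in the frame of bin_a below 0.025 m) or (x of tee_4 in the frame of bin_b between -0.135 and 0.135 m and y of tee_4 in the frame of bin_b between -0.103 and 0.103 m and z of tee_4 in the frame of bin_b below 0.025 m)))) and (horizontal distance between sample_hook and mat below 0.06 m or (((x of hook_1 in the frame of bin_a between -0.135 and 0.135 m and y of hook_1 in the frame of bin_a between -0.103 and 0.103 m and z of hook_1 in the frame of bin_a below 0.025 m) or (x of hook_1 in the frame of bin_b between -0.135 and 0.135 m and y of hook_1 in the frame of bin_b between -0.103 and 0.103 m and z of hook_1 in the frame of bin_b below 0.025 m)) and ((x of hook_2 in the frame of bin_a between -0.135 and 0.135 m and y of hook_2 in the frame of bin_a between -0.103 and 0.103 m and z of hook_2 in the frame of bin_a below 0.025 m) or (x of hook_2 in the frame of bin_b between -0.135 and 0.135 m and y of hook_2 in the frame of bin_b between -0.103 and 0.103 m and z of hook_2 in the frame of bin_b below 0.025 m)) and ((x of hook_3 in the frame of bin_a between -0.135 and 0.135 m and y of hook_3 in the frame of bin_a between -0.103 and 0.103 m and z of hook_3 in the frame of bin_a below 0.025 m) or (x of hook_3 in the frame of bin_b between -0.135 and 0.135 m and y of hook_3 in the frame of bin_b between -0.103 and 0.103 m and z of hook_3 in the frame of bin_b below 0.025 m)) and ((x of hook_4 in the frame of bin_a between -0.135 and 0.135 m and y of hook_4 in the frame of bin_a between -0.103 and 0.103 m and z of hook_4 in the frame of bin_a below 0.025 m) or (x of hook_4 in the frame of bin_b between -0.135 and 0.135 m and y of hook_4 in the frame of bin_b between -0.103 and 0.103 m and z of hook_4 in the frame of bin_b below 0.025 m)))) and (horizontal distance between sample_eye and mat below 0.06 m or (((x of eye_1 in the frame of bin_a between -0.135 and 0.135 m and y of eye_1 in the frame of bin_a between -0.103 and 0.103 m and z of eye_1 in the frame of bin_a below 0.025 m) or (x of eye_1 in the frame of bin_b between -0.135 and 0.135 m and y of eye_1 in the frame of bin_b between -0.103 and 0.103 m and z of eye_1 in the frame of bin_b below 0.025 m)) and ((x of eye_2 in the frame of bin_a between -0.135 and 0.135 m and y of eye_2 in the frame of bin_a between -0.103 and 0.103 m and z of eye_2 in the frame of bin_a below 0.025 m) or (x of eye_2 in the frame of bin_b between -0.135 and 0.135 m and y of eye_2 in the frame of bin_b between -0.103 and 0.103 m and z of eye_2 in the frame of bin_b below 0.025 m)) and ((x of eye_3 in the frame of bin_a between -0.135 and 0.135 m and y of eye_3 in the frame of bin_a between -0.103 and 0.103 m and z of eye_3 in the frame of bin_a below 0.025 m) or (x of eye_3 in the frame of bin_b between -0.135 and 0.135 m and y of eye_3 in the frame of bin_b between -0.103 and 0.103 m and z of eye_3 in the frame of bin_b below 0.025 m)))) and y of jaw in the frame of caliper below 0.003 m); the robot touches nothing.
It fails at once if a bystander is shifted by more than 30 mm (distance of any of mouse, cleaner from where it was at the start of the episode above 0.03 m).
It fails at once if a sample is shifted by more than 20 mm (distance of any of sample_tee, sample_hook, sample_eye from where it was at the start of the episode above 0.02 m).
Of tee_1, tee_2, tee_3, tee_4 only 2 to 4 are there at a start; the rules pass over those that are not, and their reading is None.
Of hook_1, hook_2, hook_3, hook_4 only 2 to 4 are there at a start; the rules pass over those that are not, and their reading is None.
Of eye_1, eye_2, eye_3 only 2 to 3 are there at a start; the rules pass over those that are not, and their reading is None.
At some moment in a run one of tee_1, tee_2, tee_3, tee_4, hook_1, hook_2, hook_3, hook_4, eye_1, eye_2 may be knocked a few centimetres aside while the robot is not near it.
Once in a run the grip may slacken for a moment while it holds something.
It also fails if it takes over 210 s, if anything falls off the work surface, if the arm or the gripper's body presses on something with over 40 N, if the wrist force passes 120 N, or if a joint passes its speed limit or range.

## Working session

There is one attempt and no reset: what is moved stays moved. The work goes in short steps, Python scripts to look and compute and a tool call to move; the robot and the scene stay as the last step left them, time stands still between calls to the robot, and variables do not carry over. Pictures are saved under pics/ and viewed, at most 14 in all, crops included, and the job is handed in when it is done.

Besides the shell and the picture viewer there is one more tool, called as name(argument=value, ...) on one line, values as JSON. apply_moves: Moves the arm, as the interface text tells. Its arguments: {"type":"object","properties":{"moves":{"type":"array","items":{"type":"array","items":{"type":"array","items":{"type":"number"}}}}},"required":["moves"]}

```bash
mkdir -p pics; ls
python3 - <<'E'
from bench import telemetry, snapshot
import cv2
print(telemetry.get_obs())
for n in("top","side"):
    s=snapshot(n); cv2.imwrite(f"pics/{n}0.png",s["image"][:,:,::-1]); print(n,s["fovy"],s["cx"],s["cy"],s["R"],s["t"])
E
```

```text
pics
{'time': 0.0, 'joint_positions': array([ 9.97900606e-01,  8.79338349e-02,  1.37222707e+00, -9.88511485e-06,
        1.68363119e+00, -1.03071970e-01]), 'qvel': array([ 0.00103376, -0.00061541, -0.00025363,  0.00205058, -0.00145714,
        0.00103707]), 'joint_torque': array([ 4.70245013e-04, -3.40185320e+01, -3.02423716e+01,  7.16992049e-02,
        3.33896151e-02, -1.97139866e-04]), 'tool_pos': array([0.24892815, 0.49031054, 0.40352909]), 'ee_rot': array([-3.13940388e+00, -2.16526143e-04,  2.67176756e+00]), 'wrist_force': array([ 0.88571159, -0.0570662 ,  0.55069111]), 'wrist_torque': array([0.03369817, 0.00127533, 0.02709906]), 'finger_force': 0.0, 'width': 0.09412162679922055}
top 49.12372390575176 282.6167516009177 203.3644132307503 [[-0.02924663 -0.99956753  0.00306522]
 [-0.99764367  0.02899967 -0.06217813]
 [ 0.06206235 -0.0048765  -0.99806036]] [0.09508459 0.62380445 1.2085042 ]
side 51.129931195151464 281.1922115230227 212.84922834031198 [[ 0.98555343 -0.16935982 -0.00129564]
 [-0.13214809 -0.76417791 -0.63132322]
 [ 0.10593068  0.62237398 -0.77551874]] [-0.60650241  0.19579976  1.22287412]
```

Run:
```python
import cv2
a=cv2.imread("pics/top0.png");cv2.imwrite("pics/top0b.png",cv2.resize(a,(800,600),interpolation=cv2.INTER_CUBIC))
```

```text
(no output)
```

View pics/top0b.png

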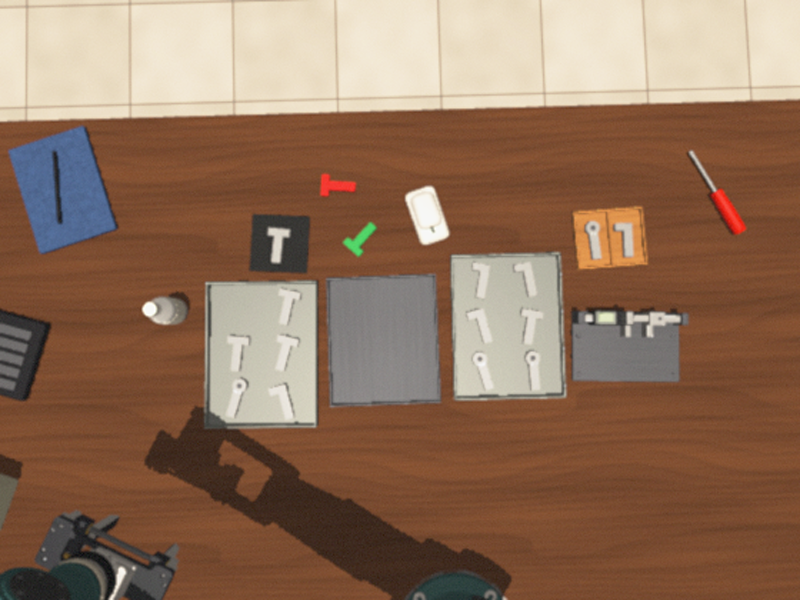

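View pics/side0.png

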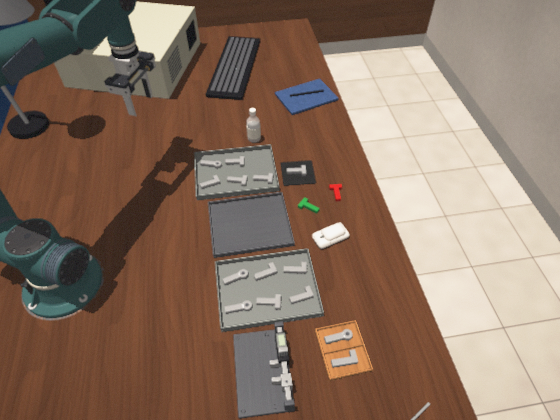

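The sample is a T, on the mat at (278,245). Candidate tees are at (288,305), (238,352), (287,352) in the left bin and (532,325) in the right bin. I'll confirm them in one crop.

```bash
cat > h.py <<'E'
import numpy as np, cv2
from bench import telemetry, snapshot
def cam(n):
    s=snapshot(n); s["f"]=s["image"].shape[0]/2/np.tan(np.radians(s["fovy"])/2); s["R"]=np.array(s["R"]);s["t"]=np.array(s["t"]); return s
def p2w(s,u,v,z):
    d=s["R"].T@np.array([(u-s["cx"])/s["f"],(v-s["cy"])/s["f"],1.]); c=-s["R"].T@s["t"]
    return c+d*(z-c[2])/d[2]
def w2p(s,X):
    c=s["R"]@np.array(X)+s["t"]; return s["cx"]+s["f"]*c[0]/c[2], s["cy"]+s["f"]*c[1]/c[2]
def save(img,name): cv2.imwrite("pics/"+name,np.ascontiguousarray(img[:,:,::-1]))
E
python3 - <<'E'
from h import *
s=cam("top"); im=s["image"]
a=im[170:305,140:228]; b=im[170:305,312:400]; c=im[210:275,395:485]
L=cv2.resize(np.hstack([a,b]),None,fx=4.4,fy=4.4,interpolation=cv2.INTER_CUBIC)
save(L,"bins.png")
o={"bl":(205*.7,427*.7)}
for z,pts in ((0.022,[(205,427),(316,427),(316,282),(205,282),(451,255),(560,253),(566,397),(454,400)]),(0.016,[(327,279),(437,275),(440,402),(330,406)]),(.012,[(573,381),(680,380)]),(.083,[(650,318),(660,318)]),(.053,[(572,311),(688,311)])):
    for u,v in pts: print(z,(u,v),p2w(s,u*.7,v*.7,z).round(3))
E
```

```text
0.022 (205, 427) [0.385 0.45  0.022]
0.022 (316, 427) [0.379 0.246 0.022]
0.022 (316, 282) [0.647 0.24  0.022]
0.022 (205, 282) [0.653 0.447 0.022]
0.022 (451, 255) [ 0.69  -0.014  0.022]
0.022 (560, 253) [ 0.688 -0.218  0.022]
0.022 (566, 397) [ 0.42  -0.217  0.022]
0.022 (454, 400) [ 0.421 -0.01   0.022]
0.016 (327, 279) [0.652 0.22  0.016]
0.016 (437, 275) [0.654 0.014 0.016]
0.016 (440, 402) [0.417 0.016 0.016]
0.016 (330, 406) [0.416 0.22  0.016]
0.012 (573, 381) [ 0.448 -0.234  0.012]
0.012 (680, 380) [ 0.444 -0.434  0.012]
0.083 (650, 318) [ 0.561 -0.357  0.083]
0.083 (660, 318) [ 0.56  -0.375  0.083]
0.053 (572, 311) [ 0.578 -0.227  0.053]
0.053 (688, 311) [ 0.572 -0.438  0.053]
```

View pics/bins.png

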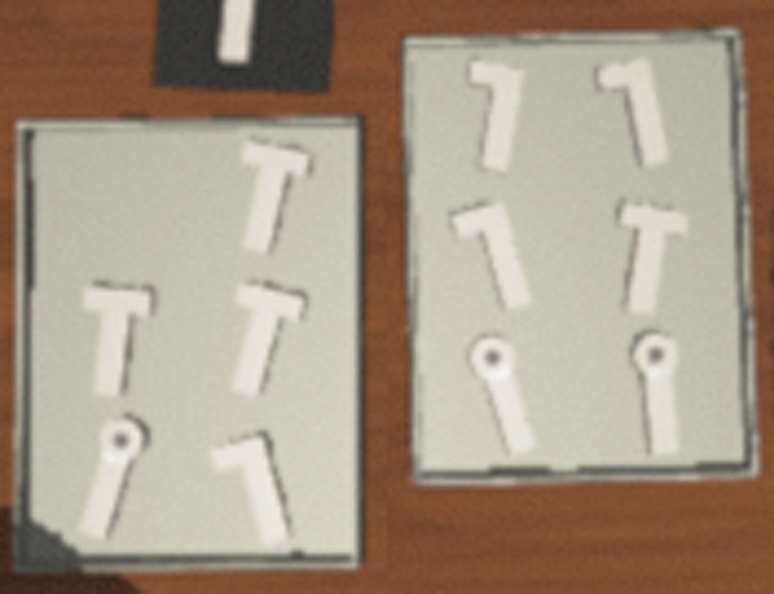

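Confirmed: the four tees are crop (276,190), (118,335) and (268,335) in the left bin, and (653,250) in the right bin. Next I'll measure the key poses and work out the move to the caliper.

```bash
cat >> h.py <<'E'
def tees(s,z=0.016,box=None,thr=None,show=True):
    """tee origin + heading from silhouettes in bins (top cam)"""
    im=s["image"]; g=im.min(2).astype(np.uint8); out=[]
    for (u0,v0,u1,v1) in (box or [(148,202,218,295),(320,184,392,275)]):
        sub=cv2.resize(g[v0:v1,u0:u1],None,fx=4,fy=4,interpolation=cv2.INTER_CUBIC)
        t=thr or cv2.threshold(sub[20:-20,20:-20],0,255,cv2.THRESH_OTSU)[0]
        n,l,st,c=cv2.connectedComponentsWithStats((sub>t).astype(np.uint8))
        for i in range(1,n):
            if not 2500<st[i,4]<8000: continue
            v,u=np.nonzero(l==i)
            P=np.array([p2w(s,u0+(a+.5)/4-.5,v0+(b+.5)/4-.5,z)[:2] for a,b in zip(u[::5],v[::5])])
            m=P.mean(0); w,V=np.linalg.eigh(np.cov((P-m).T)); d=V[:,1]; q=(P-m)@d; e=(P-m)@V[:,0]
            if np.mean(q**3)<0: pass
            if abs(q.max())>abs(q.min()): d=-d; q=-q
            lat=np.mean(e**3)/np.std(e)**3
            o=m-d*0.0052
            out.append((*o,np.degrees(np.arctan2(d[1],d[0])),np.ptp(q),np.ptp(e),lat))
            if show: print("px",(u.mean()/4+u0).round(1),(v.mean()/4+v0).round(1),"org",o.round(4),"deg",round(out[-1][2],1),"len",round(np.ptp(q),3),"w",round(np.ptp(e),3),"skew",round(lat,2),"area",st[i,4])
    return out
def row(x,y,z,yaw):
    """x,y world of grasp axis, z TCP, yaw deg -> move row from here"""
    o=telemetry.get_obs(); p=np.array(o["tool_pos"]); w=o["ee_rot"][2]
    d=np.array([x,y,z])-p; ex=np.array([np.cos(w),np.sin(w)]); ey=np.array([np.sin(w),-np.cos(w)])
    dy=(yaw-np.degrees(w)+180)%360-180
    print("from",p.round(4),round(np.degrees(w),1),"t",round(float(o["time"]),2),"row",np.round([d[:2]@ex/.05,d[:2]@ey/.05,-d[2]/.05,-dy/10],3))
E
python3 - <<'E'
from h import *
s=cam("top"); tees(s)
save(cv2.resize(s["image"][205:280,395:490],None,fx=8,fy=8,interpolation=cv2.INTER_CUBIC),"cal.png")
row(.50,-.345,.40,180)
E
```

```text
px 200.7 213.2 org [0.6025 0.2987] deg -12.8 len 0.062 w 0.038 skew -0.01 area 2563
px 198.9 245.7 org [0.5163 0.3054] deg -16.1 len 0.064 w 0.04 skew 0.03 area 2929
px 165.5 245.6 org [0.519  0.3932] deg -7.4 len 0.062 w 0.038 skew 0.03 area 2573
px 197.8 280.6 org [0.4242 0.3064] deg 24.1 len 0.069 w 0.032 skew -0.22 area 2972
px 337.4 227.0 org [ 0.5554 -0.0689] deg 24.1 len 0.067 w 0.031 skew -0.29 area 2699
px 371.6 227.1 org [ 0.5519 -0.157 ] deg -10.7 len 0.064 w 0.038 skew -0.01 area 2544
px 339.0 259.6 org [ 0.4685 -0.0692] deg 16.3 len 0.073 w 0.026 skew -0.05 area 2925
from [0.249  0.4904 0.404 ] 153.1 t 0.2 row [-12.04  -12.624   0.079  -2.692]
```

View pics/cal.png

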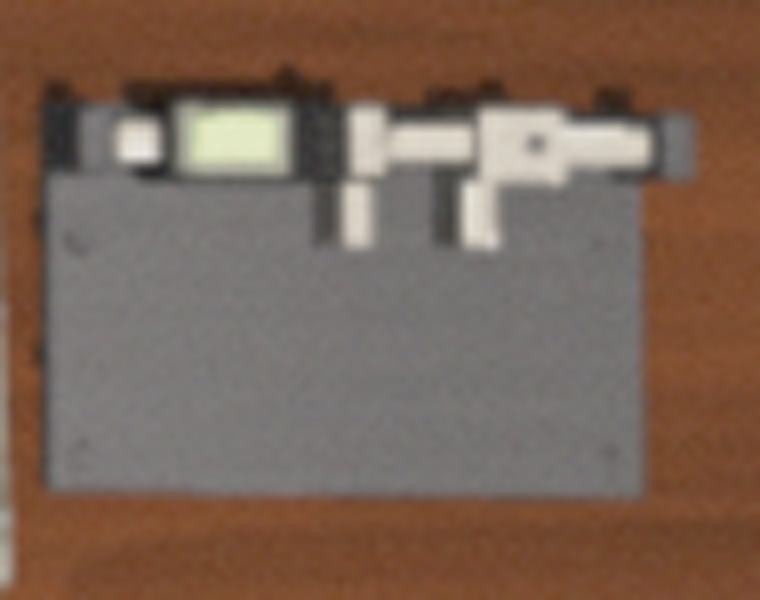

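Run:
```python
from h import *
s=cam("top")
f=lambda u,v,z:p2w(s,395+u/8-.44,205+v/8-.44,z).round(4)
print("plate",f(47,492,.012),f(640,496,.012),"faces",f(375,210,.0395),f(463,210,.0395),"bladeend",f(480,248,.0395),f(358,248,.0395),"tab",f(319,130,.083))
```

```text
plate [ 0.4502 -0.2324  0.012 ] [ 0.443  -0.4302  0.012 ] faces [ 0.5409 -0.337   0.0395] [ 0.5401 -0.3659  0.0395] bladeend [ 0.5275 -0.3708  0.0395] [ 0.5287 -0.3308  0.0395] tab [ 0.567  -0.3054  0.083 ]
```

apply_moves(moves=[[[-12.0, -12.6, 0.08, -2.7, 0.3], [-12.0, -12.6, 0.08, -2.7, 0.3], [-12.0, -12.6, 0.08, -2.7, 0.3], [-12.0, -12.6, 0.08, -2.7, 0.3], [-12.0, -12.6, 0.08, -2.7, 0.3], [-12.0, -12.6, 0.08, -2.7, 0.3], [-12.0, -12.6, 0.08, -2.7, 0.3], [-12.0, -12.6, 0.08, -2.7, 0.3], [-12.0, -12.6, 0.08, -2.7, 0.3], [-12.0, -12.6, 0.08, -2.7, 0.3]]])

```text
time: 1.5
tool_pos: [0.4268, -0.1047, 0.4021]
ee_rot: [3.141, 0.001, -3.141]
wrist_force: [0.1, 1.1, 0.4]
width: 0.0655
finger_force: 0.0
```

Run:
```python
from h import *
row(.562,-.321,.262,177.9)
```

```text
from [ 0.4268 -0.1047  0.4021] -179.9 t 1.5 row [-2.699 -4.329  2.802  0.215]
```

apply_moves(moves=[[[-2.7, -4.33, 0, 0.2, 0.3], [-2.7, -4.33, 0, 0.2, 0.3], [-2.7, -4.33, 0, 0.2, 0.3], [-2.7, -4.33, 0, 0.2, 0.3], [-2.7, -4.33, 0, 0.2, 0.3], [-2.7, -4.33, 0, 0.2, 0.3], [-2.7, -4.33, 0, 0.2, 0.3], [-2.7, -4.33, 0, 0.2, 0.3]]])

```text
time: 2.5
tool_pos: [0.5617, -0.3174, 0.4035]
ee_rot: [-3.141, 0.002, 3.109]
wrist_force: [-0.1, -0.8, 0.4]
width: 0.0657
finger_force: 0.0
```

Run:
```python
from h import *
row(.562,-.321,.262,177.9)
s=cam("wrist"); im=s["image"].copy()
for X in [(.562,-.321,.083),(.5165,-.334,.012),(.5165,-.365,.0395)]:
    p=w2p(s,X); print(X,np.round(p,1)); cv2.circle(im,tuple(int(round(q)) for q in p),3,(255,0,0),1)
save(im,"w1.png")
```

```text
from [ 0.5617 -0.3174  0.4035] 178.2 t 2.5 row [-0.009 -0.073  2.83   0.026]
(0.562, -0.321, 0.083) [279.6 206.3]
(0.5165, -0.334, 0.012) [266.6 149.6]
(0.5165, -0.365, 0.0395) [233.5 152.5]
```

View pics/w1.png

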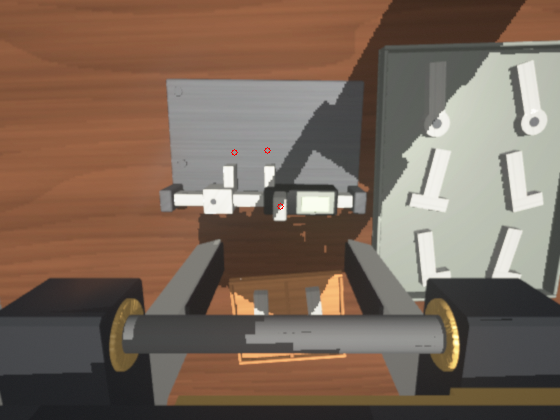

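The wrist picture puts the tab at about (280,207), which matches the prediction. Lowering and pinching it.

apply_moves(moves=[[[0, -0.05, 1.2, 0, 0.3], [0, -0.07, 2.4, 0, 0.3], [0, -0.07, 2.83, 0, 0.3], [0, -0.07, 2.83, 0, 0.3], [0, -0.07, 2.83, 0, 1], [0, -0.07, 2.83, 0, 1], [0, -0.07, 2.83, 0, 1], [0, -0.07, 2.83, 0, 1], [0, -0.07, 2.83, 0, 1], [0, -0.07, 2.83, 0, 1]]])

```text
time: 3.8
tool_pos: [0.5621, -0.3222, 0.2604]
ee_rot: [3.141, -0.0, 3.108]
wrist_force: [0.0, 0.8, 0.7]
width: 0.0117
finger_force: 30.0
```

apply_moves(moves=[[[0, -0.2, 0, 0, 1], [0, -0.4, 0, 0, 1], [0, -0.5, 0, 0, 1], [0, -0.55, 0, 0, 1], [0, -0.58, 0, 0, 1], [0, -0.61, 0, 0, 1], [0, -0.61, 0, 0, 1], [0, -0.61, 0, 0, 1]]])

```text
time: 4.8
tool_pos: [0.5609, -0.3524, 0.2603]
ee_rot: [3.141, -0.001, 3.108]
wrist_force: [-2.8, 4.1, 2.6]
width: 0.0118
finger_force: 30.0
```

apply_moves(moves=[[[0, -0.04, 0, 0, 1], [0, -0.08, 0, 0, 1], [0, -0.12, 0, 0, 1], [0, -0.12, 0, 0, 1], [0, -0.12, 0, 0, 1]]])

```text
time: 5.42
tool_pos: [0.5613, -0.3546, 0.2601]
ee_rot: [3.13, -0.002, 3.111]
wrist_force: [-3.3, 16.4, 7.0]
width: 0.0118
finger_force: 30.0
```

apply_moves(moves=[[[0, 0.3, 0, 0, 1], [0, 0.6, 0, 0, 1], [0, 0.9, 0, 0, 1], [0, 1.08, 0, 0, 1], [0, 1.08, 0, 0, 1], [0, 1.08, 0, 0, 0.7], [0, 1.08, 0, 0, 0.7], [0, 1.08, 0, 0, 0.6], [0, 1.08, -1.2, 0, 0.5], [0, 1.08, -2.4, 0, 0.5]]])

```text
time: 6.68
tool_pos: [0.5624, -0.305, 0.3806]
ee_rot: [3.14, -0.002, 3.108]
wrist_force: [-0.6, -1.4, 0.6]
width: 0.0468
finger_force: 0.0
```

Run:
```python
from h import *
s=cam("top"); o=telemetry.get_obs(); print(o["wrist_force"],o["width"])
save(cv2.resize(s["image"][205:280,395:490],None,fx=8,fy=8,interpolation=cv2.INTER_CUBIC),"cal2.png")
tees(s)
row(.5519,-.157,.34,169.3)
```

```text
[ 1.20679809 -0.87525016  5.36612598] 0.0469490504127119
px 200.7 213.2 org [0.6025 0.2987] deg -13.6 len 0.063 w 0.037 skew -0.02 area 2570
px 198.9 245.7 org [0.5163 0.3055] deg -16.6 len 0.064 w 0.039 skew 0.04 area 2943
px 165.5 245.6 org [0.5189 0.3932] deg -7.4 len 0.063 w 0.037 skew -0.02 area 2574
px 197.7 280.6 org [0.4245 0.3065] deg 24.2 len 0.068 w 0.032 skew -0.18 area 2970
from [ 0.5629 -0.3053  0.3926] 178.1 t 6.72 row [0.32  2.956 1.052 0.878]
```

apply_moves(moves=[[[0.32, 2.96, 1.0, 0.88, 0.5], [0.32, 2.96, 1.0, 0.88, 0.5], [0.32, 2.96, 1.0, 0.88, 0.5], [0.32, 2.96, 1.0, 0.88, 0.5], [0.32, 2.96, 1.0, 0.88, 0.5], [0.32, 2.96, 1.0, 0.88, 0.5]]])

```text
time: 7.48
tool_pos: [0.5518, -0.1577, 0.331]
ee_rot: [-3.141, 0.001, 2.953]
wrist_force: [-1.4, -0.0, 0.4]
width: 0.0469
finger_force: 0.0
```

Run:
```python
from h import *
row(.5519,-.157,.206,169.3)
s=cam("wrist"); im=s["image"].copy()
a=np.radians(-10.7); d=np.array([np.cos(a),np.sin(a)])
for q in (-.033,0,.031):
    X=(.5519+q*d[0],-.157+q*d[1],.016); p=w2p(s,X); cv2.circle(im,tuple(int(round(q)) for q in p),3,(255,0,0),1)
save(im,"w2.png")
```

```text
from [ 0.5518 -0.1577  0.331 ] 169.2 t 7.47 row [ 2.000e-03  1.400e-02  2.501e+00 -1.100e-02]
```

View pics/w2.png

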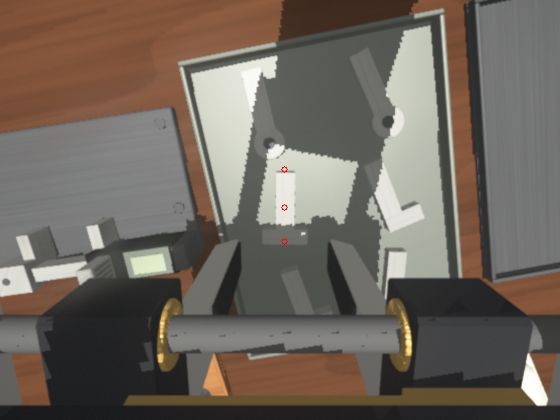

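The tee is at (285,172) to (285,243), and the predicted points fall on it. Gripping.

apply_moves(moves=[[[0, 0, 1.2, 0, 0.5], [0, 0, 2.2, 0, 0.5], [0, 0, 2.5, 0, 0.5], [0, 0, 2.5, 0, 0.5], [0, 0, 2.5, 0, 1], [0, 0, 2.5, 0, 1], [0, 0, 2.5, 0, 1], [0, 0, 2.5, 0, 1], [0, 0, 1.5, 0, 1], [0, 0, 0.5, 0, 1]]])

```text
time: 8.78
tool_pos: [0.5512, -0.1562, 0.3052]
ee_rot: [3.141, -0.003, 2.955]
wrist_force: [0.7, -0.5, -0.7]
width: 0.0156
finger_force: 30.0
```

Run:
```python
from h import *
row(.5105,-.3478,.35,-2.1)
```

```text
from [ 0.5512 -0.1562  0.3052] 169.3 t 8.78 row [ 0.088 -3.916 -0.896 17.139]
```

apply_moves(moves=[[[0, 0, -0.9, 1, 1], [0.09, -1, -0.9, 2, 1], [0.09, -2, -0.9, 3, 1], [0.09, -3, -0.9, 4, 1], [0.09, -3.9, -0.9, 5, 1], [0.09, -3.9, -0.9, 6, 1], [0.09, -3.9, -0.9, 7, 1], [0.09, -3.9, -0.9, 8, 1], [0.09, -3.9, -0.9, 9, 1], [0.09, -3.9, -0.9, 10, 1]]])

```text
time: 10.02
tool_pos: [0.5108, -0.3471, 0.3497]
ee_rot: [-3.14, -0.001, 1.204]
wrist_force: [-0.5, 0.3, -0.6]
width: 0.0157
finger_force: 30.0
```

Run:
```python
from h import *
row(.5105,-.3478,.35,-2.1)
```

```text
from [ 0.5108 -0.3471  0.3497] 69.0 t 10.03 row [-1.600e-02 -1.000e-03 -7.000e-03  7.106e+00]
```

apply_moves(moves=[[[0, 0, 0, 1, 1], [0, 0, 0, 2, 1], [0, 0, 0, 3, 1], [0, 0, 0, 4, 1], [0, 0, 0, 5, 1], [0, 0, 0, 6, 1], [0, 0, 0, 7.1, 1], [0, 0, 0, 7.1, 1]]])

```text
time: 11.02
tool_pos: [0.5109, -0.3471, 0.3498]
ee_rot: [-3.141, 0.001, -0.028]
wrist_force: [0.4, -0.1, -1.0]
width: 0.0159
finger_force: 30.0
```

Run:
```python
from h import *
row(.5105,-.3478,.216,-2.1)
s=cam("wrist"); im=s["image"].copy()
x=np.array([.9993,-.0366]); y=np.array([.0366,.9993]); o=np.array([.516,-.334])
for q in [(14,-30,39.5),(44,-30,39.5),(14,20,39.5),(28,-14,24),(-70,-100,12),(-70,100,12)]:
    X=o+q[0]/1e3*x+q[1]/1e3*y; p=w2p(s,(*X,q[2]/1e3)); cv2.circle(im,tuple(int(round(v)) for v in p),3,(255,0,0),1)
save(im,"w3.png")
```

```text
from [ 0.5109 -0.3471  0.3498] -1.6 t 11.03 row [-0.007  0.015  2.676  0.05 ]
```

View pics/w3.png

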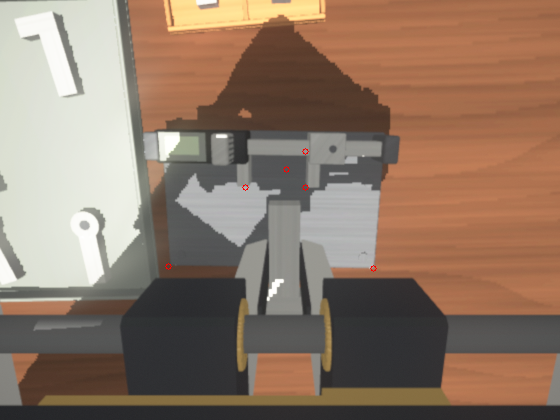

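Plate corners (168,266) and (374,267) and the blade faces at about (251,186) and (306,186) match. The key is aimed between them. Lowering and releasing.

apply_moves(moves=[[[0, 0, 1.2, 0.05, 1], [0, 0, 2.2, 0.05, 1], [0, 0, 2.6, 0.05, 1], [0, 0, 2.7, 0.05, 1], [0, 0, 2.7, 0.05, 1], [0, 0, 2.7, 0.05, 0.65], [0, 0, 2.7, 0.05, 0.6], [0, 0, 2.7, 0.05, 0.6], [0, 0, 1.5, 0.05, 0.6], [0, 0, 0.3, 0.05, 0.6]]])

```text
time: 12.32
tool_pos: [0.5107, -0.347, 0.336]
ee_rot: [-3.14, 0.002, -0.039]
wrist_force: [-0.1, 0.2, 0.9]
width: 0.0377
finger_force: 0.0
```

Run:
```python
from h import *
row(.5635,-.307,.262,-2.1)
s=cam("wrist"); save(s["image"],"w4.png")
```

```text
from [ 0.5107 -0.347   0.336 ] -2.2 t 12.32 row [ 1.025 -0.84   1.479 -0.012]
```

View pics/w4.png

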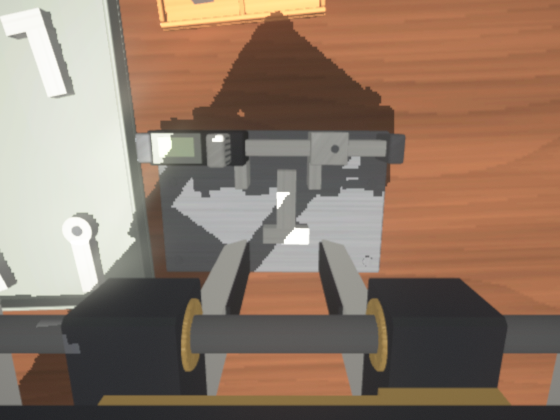

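The key lies flat, with its tail at (287,170) between the blades. Now pinching the tab.

apply_moves(moves=[[[1.02, -0.84, -0.2, 0, 0.5], [1.02, -0.84, -0.2, 0, 0.5], [1.02, -0.84, 0.8, 0, 0.5], [1.02, -0.84, 1.48, 0, 0.5], [1.02, -0.84, 1.48, 0, 0.5], [1.02, -0.84, 1.48, 0, 1], [1.02, -0.84, 1.48, 0, 1], [1.02, -0.84, 1.48, 0, 1], [1.02, -0.84, 1.48, 0, 1], [1.02, -0.84, 1.48, 0, 1]]])

```text
time: 13.62
tool_pos: [0.5639, -0.3068, 0.2629]
ee_rot: [-3.142, -0.002, -0.038]
wrist_force: [0.2, 3.2, 5.7]
width: 0.0116
finger_force: 30.0
```

apply_moves(moves=[[[0, 0.15, 0, 0, 1], [0, 0.3, 0, 0, 1], [0, 0.42, 0, 0, 1], [0, 0.5, 0, 0, 1], [0, 0.56, 0, 0, 1], [0, 0.62, 0, 0, 1], [0, 0.66, 0, 0, 1], [0, 0.7, 0, 0, 1], [0, 0.7, 0, 0, 1]]])

```text
time: 14.75
tool_pos: [0.563, -0.3378, 0.2628]
ee_rot: [-3.13, -0.0, -0.036]
wrist_force: [-1.3, 17.2, 11.0]
width: 0.012
finger_force: 30.1
```

apply_moves(moves=[[[0, 0.03, 0, 0, 1], [0, 0.03, 0, 0, 1], [0, 0.03, 0, 0, 1], [0, 0.03, 0, 0, 1], [0, 0.03, 0, 0, 1], [0, 0.03, 0, 0, 1]]])

```text
time: 15.5
tool_pos: [0.5631, -0.3383, 0.2628]
ee_rot: [-3.128, 0.0, -0.035]
wrist_force: [-1.7, 19.4, 11.0]
width: 0.0119
finger_force: 30.1
```

Run:
```python
from h import *
s=cam("wrist"); save(s["image"],"w5.png"); o=telemetry.get_obs(); print(o["tool_pos"],o["wrist_force"])
```

```text
[ 0.5630778  -0.33830101  0.26277678] [-1.40507123 19.47395853 10.98404255]
```

View pics/w5.png

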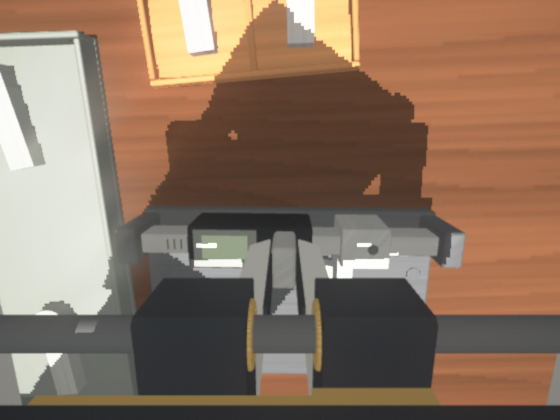

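Blades are on the shank: pressing with 19 N, reading about 16 mm. Opening again.

apply_moves(moves=[[[0, -0.2, 0, 0, 1], [0, -0.45, 0, 0, 1], [0, -0.65, 0, 0, 1], [0, -0.72, 0, 0, 1], [0, -0.72, 0, 0, 1], [0, -0.72, 0, 0, 0.7], [0, -0.72, 0, 0, 0.6], [0, -0.72, 0, 0, 0.6], [0, -0.72, -1.0, 0, 0.6], [0, -0.72, -1.5, 0, 0.6]]])

```text
time: 16.8
tool_pos: [0.5637, -0.3078, 0.3386]
ee_rot: [3.14, -0.002, -0.039]
wrist_force: [0.9, 0.3, 0.3]
width: 0.0374
finger_force: 0.0
```

Run:
```python
from h import *
row(.5105,-.354,.215,-2.1)
s=cam("wrist"); save(s["image"],"w6.png")
```

```text
from [ 0.5637 -0.3078  0.3386] -2.2 t 16.8 row [-1.028  0.965  2.472 -0.012]
```

View pics/w6.png

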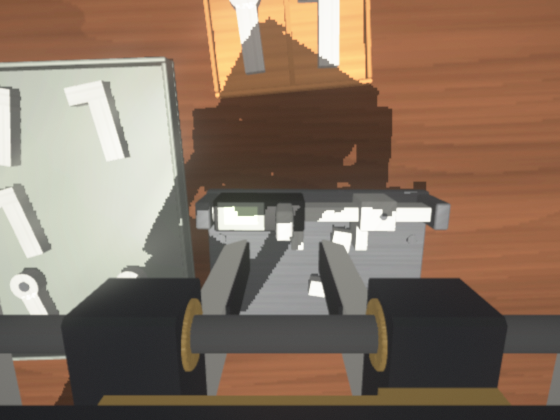

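apply_moves(moves=[[[-1.03, 0.96, 0, 0, 0.6], [-1.03, 0.96, 0, 0, 0.6], [-1.03, 0.96, 1.2, 0, 0.6], [-1.03, 0.96, 2.2, 0, 0.6], [-1.03, 0.96, 2.46, 0, 0.6], [-1.03, 0.96, 2.46, 0, 1], [-1.03, 0.96, 2.46, 0, 1], [-1.03, 0.96, 2.46, 0, 1], [-1.03, 0.96, 1.3, 0, 1], [-1.03, 0.96, 0, 0, 1]]])

```text
time: 18.1
tool_pos: [0.51, -0.3534, 0.3333]
ee_rot: [-3.139, 0.003, -0.039]
wrist_force: [0.9, -0.3, -0.4]
width: 0.0156
finger_force: 29.6
```

Run:
```python
from h import *
row(.475,.055,.33,-2.1)
```

```text
from [ 0.51   -0.3534  0.3333] -2.2 t 18.1 row [-1.015 -8.135  0.067 -0.012]
```

apply_moves(moves=[[[-1.0, -8.0, 0, 0, 1], [-1.0, -8.0, 0, 0, 1], [-1.0, -8.0, 0, 0, 1], [-1.0, -8.0, 0, 0, 1], [-1.0, -8.0, 0, 0, 1], [-1.0, -8.0, 0, 0, 1], [-1.0, -8.0, 0, 0, 1], [-1.0, -8.0, 0, 0, 1], [-1.0, -8.0, 1.2, 0, 1]]])

```text
time: 19.23
tool_pos: [0.4782, 0.0475, 0.2788]
ee_rot: [3.141, -0.015, -0.038]
wrist_force: [1.1, -0.1, -1.5]
width: 0.0155
finger_force: 29.6
```

Run:
```python
from h import *
row(.475,.065,.207,-2.1)
```

```text
from [0.4782 0.0475 0.2788] -2.2 t 19.23 row [-0.078 -0.347  1.435 -0.01 ]
```

apply_moves(moves=[[[0, -0.35, 0.4, 0, 1], [0, -0.35, 1.2, 0, 1], [0, -0.35, 1.4, 0, 1], [0, -0.35, 1.42, 0, 1], [0, -0.35, 1.42, 0, 0.65], [0, -0.35, 1.42, 0, 0.6], [0, -0.35, 1.42, 0, 0.6], [0, -0.35, 0.4, 0, 0.6], [0, -0.35, -0.8, 0, 0.6], [0, -0.35, -0.8, 0, 0.6]]])

```text
time: 20.48
tool_pos: [0.4779, 0.0655, 0.3199]
ee_rot: [-3.141, -0.012, -0.039]
wrist_force: [0.3, -0.4, -0.2]
width: 0.0376
finger_force: 0.0
```

Run:
```python
from h import *
print(telemetry.get_obs()["joint_positions"].round(2))
s=cam("top"); tees(s)
row(.5163,.3055,.31,-16.5)
```

```text
[ 0.02 -0.04  1.67  0.    1.5   1.63]
px 200.8 213.2 org [0.6025 0.2986] deg -13.4 len 0.062 w 0.038 skew -0.01 area 2556
px 198.9 245.7 org [0.5163 0.3054] deg -15.7 len 0.064 w 0.039 skew 0.05 area 2943
px 165.6 245.7 org [0.5187 0.3933] deg -7.8 len 0.063 w 0.038 skew 0.02 area 2568
px 197.8 280.7 org [0.4242 0.3066] deg 24.1 len 0.07 w 0.032 skew -0.21 area 2978
from [0.4771 0.0654 0.3166] -2.2 t 20.52 row [ 0.598 -4.828  0.133  1.428]
```

apply_moves(moves=[[[0.6, -4.83, 0, 1.4, 0.55], [0.6, -4.83, 0, 1.4, 0.55], [0.6, -4.83, 0, 1.4, 0.55], [0.6, -4.83, 0, 1.4, 0.55], [0.6, -4.83, 0, 1.4, 0.55], [0.6, -4.83, 1.0, 1.4, 0.55]]])

```text
time: 21.28
tool_pos: [0.5167, 0.3065, 0.2661]
ee_rot: [-3.137, -0.006, -0.282]
wrist_force: [0.7, -0.2, -1.3]
width: 0.042
finger_force: 0.0
```

Run:
```python
from h import *
row(.5163,.3055,.206,-16)
```

```text
from [0.5167 0.3065 0.2661] -16.1 t 21.27 row [-0.003  0.021  1.201 -0.014]
```

apply_moves(moves=[[[0, 0, 0.9, 0, 0.55], [0, 0, 1.2, 0, 0.55], [0, 0, 1.2, 0, 0.55], [0, 0, 1.2, 0, 1], [0, 0, 1.2, 0, 1], [0, 0, 1.2, 0, 1], [0, 0, 1.2, 0, 1], [0, 0, 0.2, 0, 1], [0, 0, -0.7, 0, 1], [0, 0, -0.7, 0, 1]]])

```text
time: 22.52
tool_pos: [0.5167, 0.3063, 0.3039]
ee_rot: [-3.135, -0.007, -0.283]
wrist_force: [0.0, -0.6, -1.6]
width: 0.0158
finger_force: 30.0
```

Run:
```python
from h import *
row(.475,.168,.30,-2)
```

```text
from [0.5167 0.3063 0.3039] -16.2 t 22.52 row [-0.029  2.888  0.079 -1.421]
```

apply_moves(moves=[[[0, 2.89, 0, -1.4, 1], [0, 2.89, 0, -1.4, 1], [0, 2.89, 0, -1.4, 1], [0, 2.89, 0, -1.4, 1], [0, 2.89, 0.9, -1.4, 1], [0, 2.89, 1.7, -1.4, 1], [0, 2.89, 1.92, -1.4, 1], [0, 2.89, 1.92, -1.4, 1], [0, 2.89, 1.92, -1.4, 0.65], [0, 2.89, 1.92, -1.4, 0.6]]])

```text
time: 23.78
tool_pos: [0.476, 0.1677, 0.2035]
ee_rot: [-3.14, -0.002, -0.038]
wrist_force: [0.6, 1.1, 2.2]
width: 0.0318
finger_force: 0.9
```

Run:
```python
from h import *
row(.6025,.2986,.30,-13.3)
```

```text
from [0.476  0.1677 0.2035] -2.2 t 23.77 row [ 2.429 -2.712 -1.93   1.111]
```

apply_moves(moves=[[[0, 0, 0, 0, 0.55], [0, 0, -1.0, 0, 0.55], [0, 0, -1.9, 0, 0.55], [2.43, -2.71, -1.9, 1.1, 0.55], [2.43, -2.71, -1.9, 1.1, 0.55], [2.43, -2.71, -1.9, 1.1, 0.55], [2.43, -2.71, -1.9, 1.1, 0.55], [2.43, -2.71, -1.9, 1.1, 0.55], [2.43, -2.71, -0.9, 1.1, 0.55]]])

```text
time: 24.9
tool_pos: [0.603, 0.2972, 0.2544]
ee_rot: [-3.134, -0.011, -0.232]
wrist_force: [-0.0, -0.7, 0.2]
width: 0.0422
finger_force: 0.0
```

Run:
```python
from h import *
s=cam("top")
row(.6025,.2986,.206,-13.3); tees(s,box=[(228,194,308,282)],thr=130)
save(cv2.resize(s["image"][160:310,130:490],None,fx=2.2,fy=2.2,interpolation=cv2.INTER_CUBIC),"t3.png")
```

```text
from [0.5999 0.2958 0.2424] -13.3 t 24.95 row [ 0.037 -0.066  0.729  0.002]
```

View pics/t3.png

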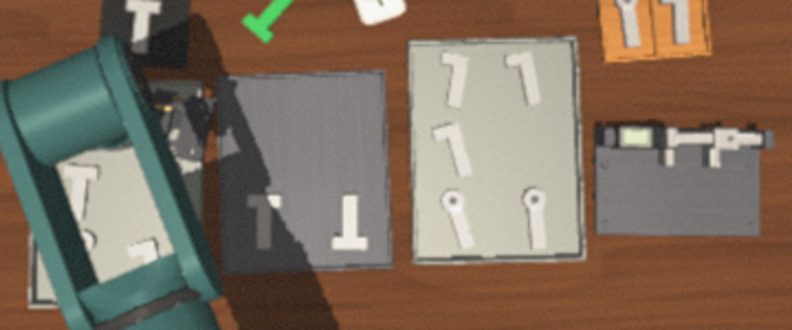

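Both placed tees lie flat in the tray, at (265,220) and (350,222). Continuing with the third.

apply_moves(moves=[[[0.03, 0, 0.3, 0, 0.55], [0.03, 0, 0.6, 0, 0.55], [0.03, 0, 0.6, 0, 0.55], [0.03, 0, 0.6, 0, 0.55]]])

```text
time: 25.45
tool_pos: [0.6038, 0.2973, 0.2191]
ee_rot: [-3.14, -0.002, -0.231]
wrist_force: [0.6, -0.0, -0.5]
width: 0.0425
finger_force: 0.0
```

Run:
```python
from h import *
row(.6025,.2986,.206,-13.3)
```

```text
from [0.6038 0.2973 0.2191] -13.2 t 25.45 row [-0.03  -0.019  0.263  0.008]
```

apply_moves(moves=[[[0, 0, 0.26, 0, 0.55], [0, 0, 0.26, 0, 0.55], [0, 0, 0.26, 0, 1], [0, 0, 0.26, 0, 1], [0, 0, 0.26, 0, 1], [0, 0, 0.26, 0, 1], [0, 0, -0.7, 0, 1], [0, 0, -1.6, 0, 1], [0, 0, -1.6, 0, 1]]])

```text
time: 26.58
tool_pos: [0.6044, 0.2976, 0.3036]
ee_rot: [-3.136, -0.009, -0.231]
wrist_force: [0.2, -0.0, -1.6]
width: 0.0155
finger_force: 30.0
```

Run:
```python
from h import *
row(.59,.168,.208,-2)
```

```text
from [0.6044 0.2976 0.3036] -13.2 t 26.57 row [ 0.312  2.59   1.911 -1.122]
```

apply_moves(moves=[[[0.31, 2.59, 0, -1.1, 1], [0.31, 2.59, 0, -1.1, 1], [0.31, 2.59, 0, -1.1, 1], [0.31, 2.59, 0, -1.1, 1], [0.31, 2.59, 0.9, -1.1, 1], [0.31, 2.59, 1.7, -1.1, 1], [0.31, 2.59, 1.88, -1.1, 1], [0.31, 2.59, 1.88, -1.1, 1], [0.31, 2.59, 1.88, -1.1, 0.65], [0.31, 2.59, 1.88, -1.1, 0.6]]])

```text
time: 27.82
tool_pos: [0.5891, 0.1683, 0.2041]
ee_rot: [-3.141, -0.001, -0.038]
wrist_force: [0.7, 0.5, 0.6]
width: 0.0321
finger_force: 0.0
```

Run:
```python
from h import *
row(.5187,.3933,.30,-7.6)
```

```text
from [0.5891 0.1683 0.2041] -2.2 t 27.82 row [-1.578 -4.444 -1.918  0.543]
```

apply_moves(moves=[[[0, 0, 0, 0, 0.55], [0, 0, -1.0, 0, 0.55], [0, 0, -1.9, 0, 0.55], [-1.58, -4.44, -1.9, 0.54, 0.55], [-1.58, -4.44, -1.9, 0.54, 0.55], [-1.58, -4.44, -1.9, 0.54, 0.55], [-1.58, -4.44, -1.9, 0.54, 0.55], [-1.58, -4.44, -1.9, 0.54, 0.55], [-1.58, -4.44, -1.0, 0.54, 0.55], [-1.58, -4.44, -1.0, 0.54, 0.55]]])

```text
time: 29.08
tool_pos: [0.5178, 0.3908, 0.2494]
ee_rot: [3.135, 0.007, -0.134]
wrist_force: [-0.6, -0.8, -0.2]
width: 0.0421
finger_force: 0.0
```

Run:
```python
from h import *
row(.5187,.3933,.206,-7.6)
s=cam("wrist"); im=s["image"].copy()
a=np.radians(-7.6)
for q in (-.033,0,.031):
    p=w2p(s,(.5187+q*np.cos(a),.3933+q*np.sin(a),.016)); cv2.circle(im,tuple(int(round(v)) for v in p),3,(255,0,0),1)
save(im,"w7.png")
```

```text
from [0.5178 0.3908 0.2494] -7.7 t 29.07 row [ 0.012 -0.052  0.868 -0.008]
```

View pics/w7.png

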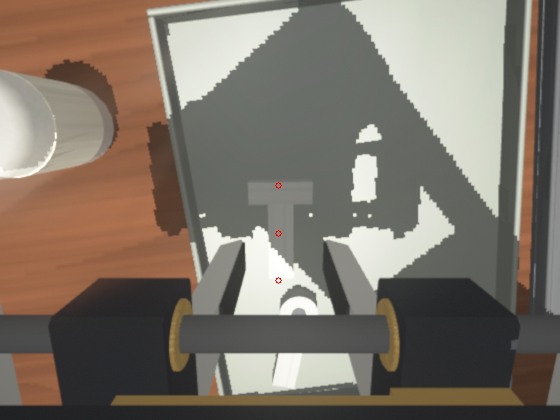

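The tee head is at (281,193), as predicted. The bottle at (50,130) is close to the gripper's body, so I'll measure it before descending.

Run:
```python
from h import *
s=cam("top"); side=cam("side")
for n,c,u,v in (("side",side,253,140),("side",side,247,138),("side",side,260,138)): print(n,p2w(c,u,v,0).round(3))
print("top base right/left rows", [p2w(s,a*.7,b*.7,0.02).round(3) for a,b in ((187,310),(172,323),(172,296))])
save(cv2.resize(s["image"][185:265,85:205],None,fx=6,fy=6,interpolation=cv2.INTER_CUBIC),"bot.png")
```

```text
side [0.597 0.5   0.   ]
side [0.577 0.514 0.   ]
side [0.624 0.506 0.   ]
top base right/left rows [array([0.602, 0.482, 0.02 ]), array([0.578, 0.51 , 0.02 ]), array([0.629, 0.509, 0.02 ])]
```

View pics/bot.png

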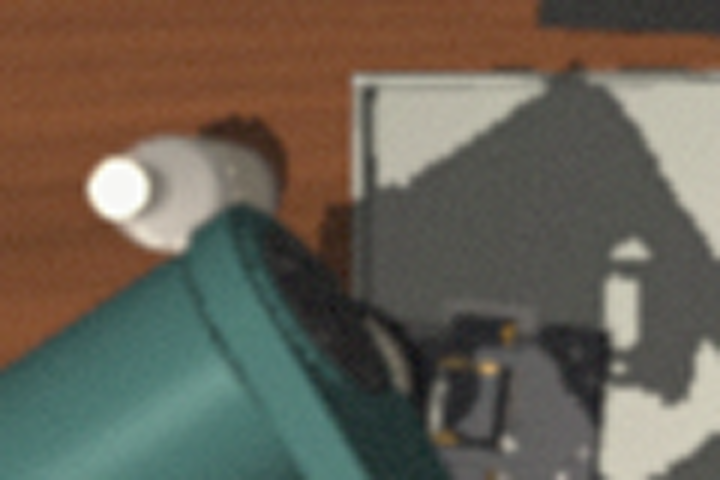

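The bottle's centre is about (0.603, 0.508), leaving the gripper body roughly 20 mm of clearance. Going down.

apply_moves(moves=[[[0, 0, 0.5, 0, 0.55], [0, 0, 0.86, 0, 0.55], [0, 0, 0.86, 0, 0.55], [0, 0, 0.86, 0, 1], [0, 0, 0.86, 0, 1], [0, 0, 0.86, 0, 1], [0, 0, 0.86, 0, 1], [0, 0, 0, 0, 1], [0, 0, -1.0, 0, 1], [0, 0, -1.0, 0, 1]]])

```text
time: 30.48
tool_pos: [0.5195, 0.3932, 0.3099]
ee_rot: [-3.134, -0.009, -0.133]
wrist_force: [0.8, 0.4, -0.6]
width: 0.015
finger_force: 30.0
```

Run:
```python
from h import *
row(.59,.065,.208,-2)
```

```text
from [0.5195 0.3932 0.3099] -7.6 t 30.48 row [ 2.267  6.32   2.039 -0.561]
```

apply_moves(moves=[[[2.27, 6.32, 0, -0.56, 1], [2.27, 6.32, 0, -0.56, 1], [2.27, 6.32, 0, -0.56, 1], [2.27, 6.32, 0, -0.56, 1], [2.27, 6.32, 0, -0.56, 1], [2.27, 6.32, 0, -0.56, 1], [2.27, 6.32, 0, -0.56, 1], [2.27, 6.32, 0.5, -0.56, 1], [2.27, 6.32, 0.5, -0.56, 1]]])

```text
time: 31.6
tool_pos: [0.5879, 0.0657, 0.2754]
ee_rot: [-3.141, 0.007, -0.034]
wrist_force: [-0.5, 0.7, -1.6]
width: 0.0149
finger_force: 30.0
```

Run:
```python
from h import *
row(.59,.065,.207,-2)
```

```text
from [0.5879 0.0657 0.2754] -1.9 t 31.6 row [0.043 0.012 1.369 0.008]
```

apply_moves(moves=[[[0, 0, 0.8, 0, 1], [0, 0, 1.35, 0, 1], [0, 0, 1.5, 0, 1], [0, 0, 1.5, 0, 1], [0, 0, 1.5, 0, 0.65], [0, 0, 1.5, 0, 0.6], [0, 0, 1.5, 0, 0.6], [0, 0, 0.4, 0, 0.6], [0, 0, -0.8, 0, 0.6], [0, 0, -0.8, 0, 0.6]]])

```text
time: 32.85
tool_pos: [0.5906, 0.0644, 0.3259]
ee_rot: [-3.141, -0.013, -0.035]
wrist_force: [0.9, 0.7, -0.2]
width: 0.0376
finger_force: 0.0
```

Run:
```python
from h import *
row(.5632,-.307,.335,-2.1)
```

```text
from [0.5906 0.0644 0.3259] -2.0 t 32.85 row [-0.288  7.442 -0.183  0.009]
```

Now I'll move to the tab for the final shutting.

apply_moves(moves=[[[-0.29, 7.44, -0.2, 0, 0.5], [-0.29, 7.44, -0.2, 0, 0.5], [-0.29, 7.44, -0.2, 0, 0.5], [-0.29, 7.44, -0.2, 0, 0.5], [-0.29, 7.44, -0.2, 0, 0.5], [-0.29, 7.44, -0.2, 0, 0.5], [-0.29, 7.44, -0.2, 0, 0.5], [-0.29, 7.44, -0.2, 0, 0.5], [-0.29, 7.44, -0.2, 0, 0.5]]])

```text
time: 33.98
tool_pos: [0.5619, -0.3054, 0.3282]
ee_rot: [-3.14, 0.001, -0.033]
wrist_force: [0.5, 0.3, 0.4]
width: 0.0472
finger_force: 0.0
```

Run:
```python
from h import *
row(.5632,-.307,.262,-2.1)
s=cam("top"); tees(s,box=[(228,190,308,285)],z=.016,thr=None)
```

```text
from [ 0.5619 -0.3054  0.3282] -1.9 t 33.98 row [0.026 0.031 1.324 0.02 ]
px 287.2 215.5 org [0.5896 0.0674] deg -1.2 len 0.064 w 0.04 skew -0.01 area 3125
px 248.3 216.6 org [0.5896 0.1707] deg -2.9 len 0.064 w 0.04 skew 0.01 area 3050
px 249.8 258.8 org [0.4774 0.1697] deg -1.7 len 0.065 w 0.04 skew -0.01 area 3342
px 289.0 263.4 org [0.4726 0.0654] deg 178.1 len 0.065 w 0.042 skew -0.01 area 3467
```

apply_moves(moves=[[[0.02, 0.03, 0.8, 0, 0.5], [0.02, 0.03, 1.32, 0, 0.5], [0.02, 0.03, 1.32, 0, 0.5], [0.02, 0.03, 1.32, 0, 1], [0.02, 0.03, 1.32, 0, 1], [0.02, 0.03, 1.32, 0, 1], [0.02, 0.03, 1.32, 0, 1], [0.02, 0.2, 1.32, 0, 1], [0.02, 0.4, 1.32, 0, 1], [0.02, 0.6, 1.32, 0, 1]]])

```text
time: 35.28
tool_pos: [0.5615, -0.3377, 0.2637]
ee_rot: [-3.141, -0.001, -0.035]
wrist_force: [-1.3, 3.7, 4.5]
width: 0.0117
finger_force: 30.0
```

Run:
```python
from h import *
row(.5615,-.3585,.262,-2.1); print(telemetry.get_obs()["width"])
```

```text
from [ 0.5615 -0.3377  0.2637] -2.0 t 35.27 row [0.014 0.415 0.034 0.007]
0.011709930055749768
```

apply_moves(moves=[[[0, 0.1, 0, 0, 1], [0, 0.2, 0, 0, 1], [0, 0.28, 0, 0, 1], [0, 0.34, 0, 0, 1], [0, 0.38, 0, 0, 1], [0, 0.42, 0, 0, 1], [0, 0.42, 0, 0, 1], [0, 0.42, 0, 0, 1]]])

```text
time: 36.28
tool_pos: [0.5612, -0.3546, 0.2636]
ee_rot: [-3.13, 0.001, -0.033]
wrist_force: [-2.6, 17.0, 10.0]
width: 0.0116
finger_force: 30.1
```

apply_moves(moves=[[[0, -0.04, 0, 0, 1], [0, -0.04, 0, 0, 0.7], [0, -0.04, 0, 0, 0.5], [0, -0.04, 0, 0, 0.5], [0, -0.04, -1.0, 0, 0.5], [0, -0.04, -2.0, 0, 0.5], [-2.0, -0.04, -3.0, 0, 0.5], [-4.0, -0.04, -3.0, 0, 0.5], [-4.0, -0.04, -3.0, 0, 0.5], [-4.0, -0.04, -3.0, 0, 0.5]]])

```text
time: 37.52
tool_pos: [0.3583, -0.3492, 0.4139]
ee_rot: [3.139, -0.001, -0.038]
wrist_force: [0.0, -0.8, 0.6]
width: 0.047
finger_force: 0.0
```

Run:
```python
from h import *
s=cam("top"); print(telemetry.get_obs()["tool_pos"])
save(cv2.resize(s["image"][150:310,90:490],None,fx=2,fy=2,interpolation=cv2.INTER_CUBIC),"end.png")
```

```text
[ 0.3577893  -0.34929239  0.41425299]
```

View pics/end.png

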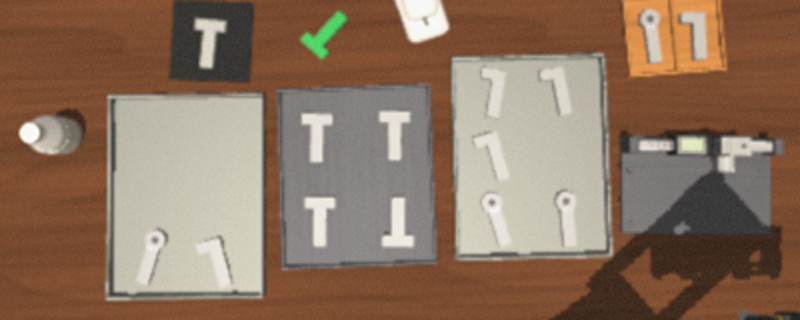

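The end picture shows four tees flat in the tray, at (317,135), (394,135), (319,220) and (397,222). The other keys are in their bins, and the caliper is shut at (725,163).

```bash
python3 -c "
from bench import ticket
print(ticket.close_job())"
```

```text
the job is handed in; nothing more can be done
None
```

I handed the job in, but the hand-in call gave no verdict: the caliper zero was checked first, one tee was pressed between the blades (about 16 mm, 19 N) and released, all four tees lie flat in the tray, the other keys are in their bins, and the empty caliper is shut.

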